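# Push a cryo box down the lane of a code reader and hold it on the start bar

### The arm

A 6-joint arm with a two-finger parallel gripper is mounted at the origin on the work surface; the furniture and walls round the work are solid. World frame = base frame: x ahead of the robot, y to its left, z up, the work surface at z = 0. Lengths are in m, angles in rad, forces in N, time in s.
With the tool pointing down it reaches from about 0.275 to 0.75 m from the base axis. Payload 10.2 kg.
Tool frame: the origin (TCP) lies at the very end of the fingers, on their centre line; the grasp point (between the pads) lies behind it (grip_point_offset is the z of the grasp point in the tool frame, in m); z points along the fingers, y is the line along which they close (so a half turn about z gives the same grasp; the last joint's range is limited). The gripper opens to 88 mm and grips with 3 to 60 N. Pads are 18 mm wide; open, the fingers measure 123 mm over their backs; the gripper's body (75 mm by 187 mm) begins 45 mm behind the grasp point.
Start: joints at [0.905, 0.313, 1.498, -0, 1.331, -0.223], TCP at [0.225, 0.474, 0.239] pointing down, gripper open.
Joint ranges: [-2.94, 2.94], [-0.97, 2.17], [0.19, 2.56], [-1.23, 4.37], [0.02, 3.11], [-2.88, 2.88]. Speed limits (rad/s): [2.39, 2.39, 3.01, 3.14, 3.14, 3.14].

### API

Orientations are given as [roll, pitch, yaw] about the fixed x, y, z axes, in that order (R = Rz(yaw) Ry(pitch) Rx(roll)).
In Python, from workcell import * gives the robot as it stands.
- The arm moves only by the tool drive_tool, never from a script. Its arguments are lists of equal length, an entry for each row: "dp": the shift along the tool's x, y, z in cm, a list of three; "roll": the turn about the tool's z in degrees; "hand": the opening, from 0 (shut) to 1 (fully open). In form: {"dp": [[dx, dy, dz], ...], "roll": [roll, ...], "hand": [hand, ...]}. A call has 1 to 20 rows; each row shifts and turns the commanded pose from where the row before left it, along the tool's axes as they then stand; what a row does not reach is not made up. A row lasts 1/10 s, in which the tool goes at most 50 mm and 8.59 degrees, less where a joint would pass 70% of its speed; a pose out of reach is approached as far as the arm can. A call is refused whole if a number of a shift passes 5 or a number of a turn 8.59, either way. A call with a gripper value outside its range is refused whole. The fingers move at their own pace and stop on an object; "force" is the grip in N (left out, the last holds). Time passes only in rows, so rows that do not move let the fingers close. It gives the time, the measured TCP pose, the force, the opening and the grip force at its end, in the units of the state.
- observe(): the state, without advancing time (a new reading comes with each control period).
- get_image(name): name is "scene" or "top" or "wrist"; returns the picture (400x640x3 uint8, red, green, blue); there is no depth.
- camera_info(name): a dict with "fx", "fy", "cx", "cy" (pixels), "k1" (the pictures are not rectified: a ray, as slopes to the right and down, at radius r is drawn at 1 + k1 r^2 times it, then the intrinsics apply), "position" and "attitude" of the camera in the world. Camera axes: x right, y up, looking along -z (the intrinsics and any distortion apply to the point x, -y, -z); pixel columns grow to the right and rows downward; lengths in m; the calibration is good to about 2 mm. A picture is of the moment at which its call begins: read the wrist's pose just before it. camera_info takes no time and is no camera call; for the wrist camera it gives the pose at the moment of the call.
- finish_job(): hands the job in; it is judged then, once.
Trained networks look in the newest picture that a camera, given by its name, has taken for a name from the list of things; names that differ only in an ending like _2 or _b are one class to them, and where a whole thing is asked for, a point or a joint stands for the part that bears it (a point fixed in the world has none). Each returns a list of dicts, best first, with "conf" (0 to 1); they miss things now and then, are a little off and sometimes report something else, mostly with a low value. They report only what shows in the picture. A call takes as long as a camera call.
- search_frame(target, camera): "bbox" ([centre column, centre row, width, height] in pixels, round what is visible of it).
- masks_of(target, camera): "region" (400x640 bool, what is visible of it) and "bbox" ([centre column, centre row, width, height] in pixels, round what is visible of it).
- landmark_of(target, camera): "xy" ([column, row] in pixels: a listed point, or the origin of a listed thing).
The state is a dict: "t": time; "joints": joint angles; "joint_velocities": joint speeds; "effort": joint torques, N m; "position": TCP position; "ee_rot": TCP orientation; "contact_force": force on the tool from outside, world axes, zero at the start; "torque": the same for the moment, N m; "opening": opening from 0.0 (shut) to 1.0 (fully open); "finger_force": force on a finger pad.
Only numpy, scipy, OpenCV 4.12 (cv2) and the standard library are available. Lean on these libraries where they do the work, as an engineer would, in place of code of your own. Each camera call takes 0.05 s, during which the arm holds its last target. There are 200 camera calls.

### The job

Have the blue-lidded cryo box read: line it up with the lane between the reader's two low scan bars, push it down the lane with your fingertips, and gently press it against the orange spring-loaded start bar until the bar is well past half-way in; finish while still holding it pressed there. The scan bars have bare glass windows, so neither the box nor the fingers may touch either bar. Only push the box along the bench - do not take it between the fingers, lift it or tip it - and leave the other things on the bench where they are.

Things in the scene. Friction and masses are not known exactly. Their poses are not given: they have to be found in the camera images.
- cryo_box: the loose cryo box, white with a blue lid: a solid box 131 mm long (own x), 67 wide (y), 45 high (z), 0.14 to 0.28 kg. Origin: centre of its underside, z up. Starts on the bench outside the lane's mouth, up to 0.25 rad askew from the lane and 20 to 45 mm off its centre line to the reader's +y side (away from the robot). It may tip if its long side is pushed high up: push low.
- code_reader: the box code reader, fixed; its place and yaw vary. Origin on the bench in the middle of the lane's mouth; own x runs along the centre line into the lane (roughly to the robot's right), y away from the robot, z up. The lane is 80 mm wide, its floor is the bench, the start bar ends it at x = 170 mm; white housing at x = 192 to 274 mm, 164 wide, 75 high. Box home: centre near x = 113 mm, y = 0.
- scan_bar_left: the aluminium scan bar with a glass window on the lane's +y side, fixed to the reader: x = 0 to 194 mm, y = +40 to +64 mm in the reader's frame, 22 mm high. Origin same as the reader's. Nothing may touch it.
- scan_bar_right: the same bar on the lane's -y side: x = 0 to 194 mm, y = -40 to -64 mm in the reader's frame, 22 mm high. Origin same as the reader's. Nothing may touch it.
- start_bar (a joint): the orange sprung start bar across the lane's end, 56 mm wide, 8 to 28 mm above the bench; its face is at reader x = 170 mm when free. Value: how far it is pressed in along the reader's x, 0 (free) to 0.012 m (hard stop). Its spring pushes back with 1.5 N at first, 4.5 N at the stop, so the box comes back if let go.
- rack_green: bystander: green tube rack, 62 x 144 x 58 mm, origin under its centre, to the right of the reader
- vial: bystander: small vial with green cap, 25 mm across, 46 mm high, origin under its centre, at the back of the bench
- bottle_small: bystander: small amber bottle with white cap, 42 mm across, 68 mm high, origin under its centre, at the back of the bench
- petri_dish: bystander: petri dish, 88 mm across, 15 mm high, origin under its centre, near the front left of the bench

How it is judged:
By the outcome, as a careful person would: the job done as asked, in the order asked, and still so for the second after the job is handed in, while the arm keeps its last pose, push and grip.
It also fails if it takes over 51 s, if anything falls off the work surface, if the arm or the gripper's body presses on something with over 40 N, if the wrist force passes 120 N, or if a joint passes its speed limit or range.

## Working session

There is one attempt and no reset: what is moved stays moved. The work goes in short steps, Python scripts to look and compute and a tool call to move; the robot and the scene stay as the last step left them, time stands still between calls to the robot, and variables do not carry over. Pictures are saved under pics/ and viewed, at most 10 in all, crops included, and the job is handed in when it is done.

Besides the shell and the picture viewer there is one more tool, called after "Emit:" as name([rows], argument=value, ...), one row to a line, values as JSON. drive_tool: Moves the arm, as the interface text tells. Its arguments: {"type":"object","properties":{"dp":{"type":"array"},"roll":{"type":"array"},"hand":{"type":"array"},"force":{"type":"number"}},"required":["dp","roll","hand"]}

```bash
mkdir -p pics; ls
cat > h.py <<'E'
from workcell import *
import numpy as np, cv2
from scipy.spatial.transform import Rotation as R
def rot(c):
    a=np.array(c["attitude"],float)
    if a.shape==(3,3): return a
    return R.from_euler('xyz',a).as_matrix()
def ray(cam,uv):
    c=camera_info(cam);u=np.atleast_2d(np.array(uv,float))
    d=np.c_[(u[:,0]-c["cx"])/c["fx"],(u[:,1]-c["cy"])/c["fy"]]
    s=d.copy()
    for _ in range(20): s=d/(1+c["k1"]*(s**2).sum(1,keepdims=True))
    v=np.c_[s[:,0],-s[:,1],-np.ones(len(s))]@rot(c).T
    return np.array(c["position"]),v
def onz(cam,uv,z):
    p,v=ray(cam,uv); return p+v*((z-p[2])/v[:,2])[:,None]
def proj(cam,P):
    c=camera_info(cam);q=(np.atleast_2d(P)-np.array(c["position"]))@rot(c)
    s=np.c_[q[:,0]/-q[:,2],-q[:,1]/-q[:,2]]
    s=s*(1+c["k1"]*(s**2).sum(1,keepdims=True))
    return np.c_[s[:,0]*c["fx"]+c["cx"],s[:,1]*c["fy"]+c["cy"]]
E
python3 - <<'E'
from h import *
for c in ("scene","top","wrist"): print(c,camera_info(c))
o=observe();print(o)
for c in ("top","scene"):
    cv2.imwrite(f"pics/{c}.png",get_image(c)[:,:,::-1])
    for t in ("cryo_box","code_reader","scan_bar_left","scan_bar_right","start_bar"):
        print(c,t,[(round(m["conf"],2),np.round(m["bbox"])) for m in search_frame(t,c)][:2],[(round(m["conf"],2),np.round(m["xy"],1)) for m in landmark_of(t,c)][:2])
E
```

```text
pics
scene {'fx': 506.91768446039583, 'fy': 506.91768446039583, 'cx': 320.87733121851625, 'cy': 201.46714801351817, 'k1': -0.12165967169687408, 'position': array([0.10511854, 0.93141896, 0.77408469]), 'attitude': array([ 0.97886328,  0.01675051, -2.81846873])}
top {'fx': 413.50869841096545, 'fy': 413.50869841096545, 'cx': 323.65593002962515, 'cy': 202.5113712198102, 'k1': 0.017952852877257296, 'position': array([ 0.30395732, -0.10027142,  1.00655083]), 'attitude': array([ 0.13966223, -0.00339326, -1.58458905])}
wrist {'fx': 326.73251998977037, 'fy': 326.73251998977037, 'cx': 323.4261749211551, 'cy': 196.40999886893664, 'k1': -0.025338624173114943, 'position': array([0.15373289, 0.50695677, 0.38315151]), 'attitude': array([-0.30462385,  0.00145945,  1.1267719 ])}
{'t': 0.0, 'joints': array([ 9.04586231e-01,  3.13454479e-01,  1.49843844e+00, -2.04206442e-05,
        1.33097631e+00, -2.23407936e-01]), 'joint_velocities': array([ 7.19019689e-04, -1.91308767e-03, -1.44141202e-05,  1.63216675e-04,
       -8.43493974e-04, -5.52466802e-04]), 'effort': array([ 5.63129979e-04, -4.02222562e+01,
[... 242 characters left out ...]
-0.62749766,  0.1192898 ]), 'torque': array([-0.0450223 , -0.02732516,  0.01902047]), 'finger_force': 0.0, 'opening': 1.0000073158250578}
top cryo_box [(0.8, array([252., 204.,  59.,  47.])), (0.7, array([322., 139.,  13.,  18.]))] [(0.82, array([255. , 203.9]))]
top code_reader [(0.61, array([358., 202., 125.,  73.]))] [(0.23, array([254.8, 203.6]))]
top scan_bar_left [(0.58, array([337., 188.,  81.,  21.]))] [(0.46, array([255.4, 204. ]))]
top scan_bar_right [(0.66, array([341., 231.,  83.,  16.]))] []Traceback (most recent call last):
  File "<stdin>", line 7, in <module>
ValueError: it knows: bottle_small, code_reader, cryo_box, petri_dish, rack_green, scan_bar_left, scan_bar_right, vial
```

View pics/top.png

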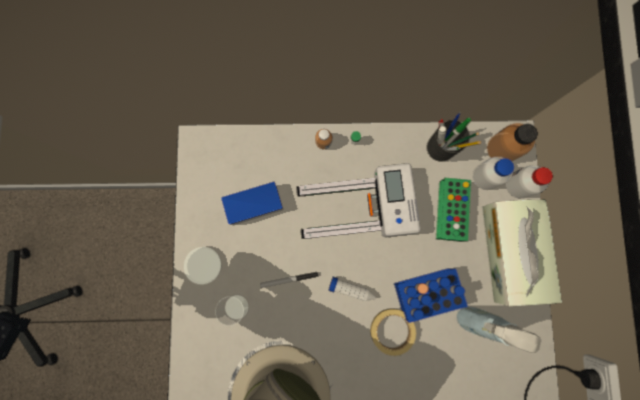

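Top view: box (blue) at about (252,204), bars from (297,190) to (378,183) and (302,234) to (378,228), orange bar at (371,205), housing at (397,200). Now I'll calculate coarse positions.

Run:
```python
from h import *
im=get_image("top")
def quad(cam,t,z):
    m=masks_of(t,cam)
    for k in m[:1]:
        c=cv2.findContours(k["region"].astype(np.uint8),0,2)[0]; c=max(c,key=cv2.contourArea)
        r=cv2.minAreaRect(onz(cam,c[:,0,:],z)[:,:2].astype(np.float32)*1000)
        print(cam,t,round(k["conf"],2),"c",np.round(r[0]),"size",np.round(r[1]),"ang",round(r[2],1))
for t,z in (("cryo_box",.045),("scan_bar_left",.022),("scan_bar_right",.022),("code_reader",.075),("petri_dish",.015),("vial",.046),("bottle_small",.068)): quad("top",t,z)
print("mouth corners bars left/right top est",np.round(onz("top",[[297,190],[302,234]],.022),3))
import workcell; print([n for n in dir(workcell) if 'grip' in n.lower()], globals().get('grip_point_offset'))
```

```text
top cryo_box 0.81 c [438.  63.] size [ 75. 132.] ang 16.1
top scan_bar_left 0.74 c [ 480. -134.] size [ 28. 190.] ang 5.0
top scan_bar_right 0.83 c [ 378. -144.] size [ 27. 190.] ang 6.1
top petri_dish 0.85 c [298. 183.] size [88. 84.] ang 89.2
top vial 0.72 c [298. 175.] size [87. 81.] ang 89.2
top bottle_small 0.81 c [ 586. -106.] size [38. 48.] ang 89.3
mouth corners bars left/right top est [[ 0.474 -0.042  0.022]
 [ 0.367 -0.053  0.022]]
['grip_point_offset'] -0.0187
```

Emit:
drive_tool([
  [0,0,0],
  [0,0,0],
  [0,0,0],
  [0,0,0],
  [-2.1,-3.6,0],
  [-2.1,-3.6,0],
  [-2.1,-3.6,0],
  [-2.1,-3.6,0],
  [-2.1,-3.6,0],
  [-2.1,-3.6,0],
  [-2.1,-3.6,0],
  [-2.1,-3.6,0],
  [-2.1,-3.6,0],
  [-2.1,-3.6,0],
  [-2.1,-3.6,0],
  [-2.1,-3.6,0],
  [0,0,0],
  [0,0,0],
], roll=[-7.7,-7.7,-7.7,-7.7,0,0,0,0,0,0,0,0,0,0,0,0,0,0], hand=[1,1,1,1,1,1,1,1,1,1,1,1,1,1,1,1,1,1])

```text
t: 2.7
position: [0.5167, 0.0678, 0.2384]
ee_rot: [3.141, -0.001, -3.048]
contact_force: [-0.2, -0.4, 0.4]
opening: 1.001
finger_force: 0.0
```

Run:
```python
from h import *
o=observe();print(o["t"],np.round(o["position"],4),np.degrees(o["ee_rot"]),o["contact_force"])
c=camera_info("wrist"); print(c["position"],c["attitude"])
cv2.imwrite("pics/w1.png",get_image("wrist")[:,:,::-1])
```

```text
2.7 [0.5167 0.0678 0.2384] [ 1.79982023e+02 -3.47633395e-02 -1.74646321e+02] [-0.18787367 -0.40147222  0.35968742]
[0.4384227  0.05970511 0.38344468] [-3.04239390e-01 -5.90768835e-04  1.66298216e+00]
```

View pics/w1.png

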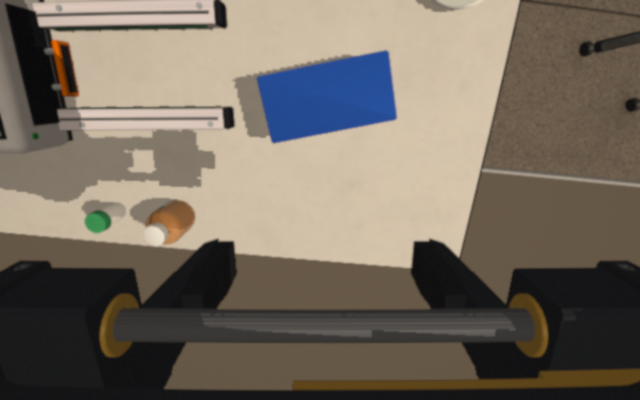

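Wrist view: box lid corners near (258,77), (387,51), (396,118), (272,142); bar ends near (225,13) and (232,118). I'll enlarge the bars, and segment the lid.

Run:
```python
from h import *
im=cv2.imread("pics/w1.png")
cv2.imwrite("pics/w1c.png",cv2.resize(im[0:140,30:250],None,fx=3.6,fy=3.6,interpolation=cv2.INTER_CUBIC))
hsv=cv2.cvtColor(im,cv2.COLOR_BGR2HSV)
m=cv2.inRange(hsv,(105,150,60),(130,255,255))
c=max(cv2.findContours(m,0,2)[0],key=cv2.contourArea)
r=cv2.minAreaRect(onz("wrist",c[:,0,:],.045)[:,:2].astype(np.float32)*1000);print(r)
```

```text
((441.2786560058594, 64.63058471679688), (64.34425354003906, 127.9153060913086), 16.16340446472168)
```

View pics/w1c.png

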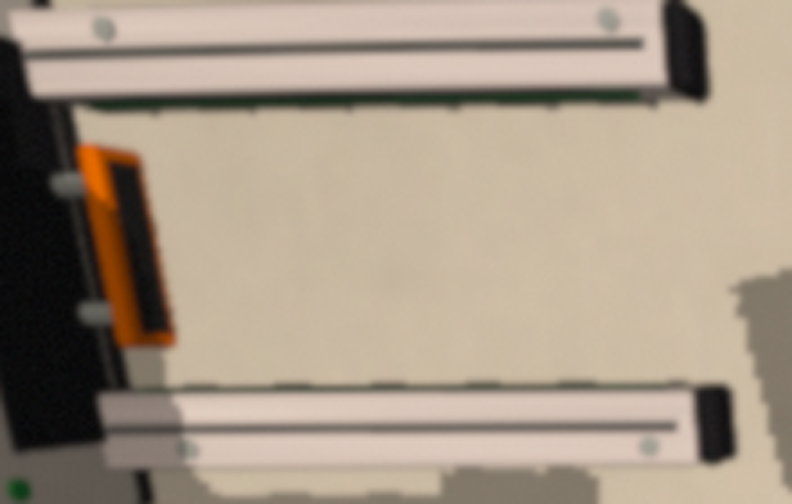

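Run:
```python
from h import *
pts=np.array([[35,98],[668,91],[100,393],[695,389],[107,467],[695,461],[700,95],[730,387],[728,461]])/3.6+[30,0]-0.36
P=onz("wrist",pts,.022)[:,:2]*1000;print(np.round(P,1))
a=P[1]-P[0];b=P[3]-P[2];c=P[5]-P[4]
for d in(a,b,c):print(np.degrees(np.arctan2(*d[::-1])))
n=lambda d:d/np.linalg.norm(d)
u=-n(n(a)+n(b)+n(c)); v=np.array([-u[1],u[0]]); print("u",u,"v",v,"yaw",np.degrees(np.arctan2(u[1],u[0])))
print("y",np.round(P@v,1),"x",np.round(P@u,1))
```

```text
[[ 397.5 -234.6]
 [ 381.6  -53.9]
 [ 478.6 -226.6]
 [ 461.9  -45.8]
 [ 500.9 -227.5]
 [ 483.1  -45.7]
 [ 381.8  -45. ]
 [ 460.4  -35.3]
 [ 482.2  -35.7]]
95.04922594850733
95.28116087872661
95.57786017168962
u [ 0.09241836 -0.99572027] v [0.99572027 0.09241836] yaw -84.69725107680334
y [374.1 374.9 455.6 455.7 477.7 476.9 376.  455.2 476.9] x [270.3  89.  269.8  88.3 272.8  90.1  80.1  77.7  80.1]
```

Emit:
drive_tool([
  [0,0,4],
  [0,0,4],
  [0,0,4],
  [0,0,4],
  [0,0,3],
  [0,0,2],
  [0,0,1],
  [0,0,0.6],
  [0,0,0],
], roll=[0,0,0,0,0,0,0,0,0], hand=[1,1,1,1,1,1,1,1,1])

```text
t: 3.65
position: [0.5167, 0.0686, 0.013]
ee_rot: [-3.142, 0.0, -3.046]
contact_force: [0.1, 0.2, 0.2]
opening: 1.002
finger_force: 0.0
```

Emit:
drive_tool([
  [0.5,0,0],
  [0.5,0,0],
  [0.5,0,0],
  [0.4,0,0],
  [0.4,0,0],
  [0.4,0,0],
  [0.4,0,0],
  [0.4,0,0],
  [0.4,0,0],
  [0.4,0,0],
  [0.4,0,0],
  [0.4,0,0],
  [0.4,0,0],
  [0.3,0,0],
  [0.2,0,0],
  [0.1,0,0],
  [0,0,0],
], roll=[0,0,0,0,0,0,0,0,0,0,0,0,0,0,0,0,0], hand=[1,1,1,1,1,1,1,1,1,1,1,1,1,1,1,1,1])

```text
t: 5.35
position: [0.4558, 0.0624, 0.0127]
ee_rot: [3.142, -0.0, -3.047]
contact_force: [0.5, -0.2, 0.5]
opening: 1.0
finger_force: 0.0
```

```bash
cat >> h.py <<'E'
U=np.array([.0924,-.9957]);V=np.array([.9957,.0924]);O=np.array([420.3,-40.3])
def rd(p): p=np.array(p)[:2]*1000-O; return np.round([p@U,p@V],1)
def look(name):
    o=observe();print("t",o["t"],"tcp z",o["position"][2],"reader xy",rd(o["position"]),"yaw",np.degrees(o["ee_rot"]),"F",o["contact_force"])
    for cam in ("wrist","top"):
        im=get_image(cam)[:,:,::-1].copy()
        cv2.imwrite(f"pics/{name}_{cam}.png",im)
        m=cv2.inRange(cv2.cvtColor(im,cv2.COLOR_BGR2HSV),(105,150,40),(130,255,255))
        best=[]
        for c in cv2.findContours(m,0,2)[0]:
            if cv2.contourArea(c)<300: continue
            r=cv2.minAreaRect(onz(cam,c[:,0,:],.045)[:,:2].astype(np.float32)*1000)
            print(cam,"box reader xy",rd(np.array(r[0])/1000),"size",np.round(r[1],1),"askew",round(r[2]-5.3,1))
E
python3 -c "
from h import *
look('a')"
```

```text
t 5.35 tcp z 0.012709976123860732 reader xy [-98.9  44.9] yaw [ 1.79997471e+02 -1.63926636e-02 -1.74574479e+02] F [ 0.50034946 -0.18599299  0.53232967]
wrist box reader xy [-108.5   -0.4] size [ 65.9 128.5] askew -0.0
top box reader xy [ 287.7 -222.8] size [ 89.2 146.2] askew 9.1
top box reader xy [-67.1  -4.9] size [56.3 48.8] askew -5.2
```

View pics/a_wrist.png

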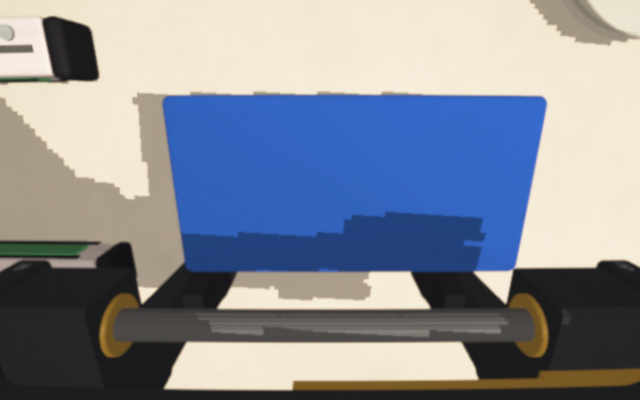

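Emit:
drive_tool([
  [-1,0,0],
  [-2,0,0],
  [-2,0,0],
  [0,0,-4],
  [0,0,-4],
  [0,0,-4],
  [0,0,-4],
  [0,0,-4],
  [0,0,0],
  [0,0,0],
], roll=[0,0,0,0,0,0,0,0,0,0], hand=[1,1,1,1,1,1,1,1,1,1])

```text
t: 6.45
position: [0.5062, 0.0672, 0.213]
ee_rot: [-3.141, 0.001, -3.047]
contact_force: [0.4, -0.1, -0.9]
opening: 0.999
finger_force: 0.0
```

Run:
```python
from h import *
look('b')
im=cv2.imread('pics/b_wrist.png');cv2.imwrite('pics/b_c.png',cv2.resize(im[:260],None,fx=1.25,fy=1.25,interpolation=cv2.INTER_CUBIC))
```

```text
t 6.45 tcp z 0.21296006589881344 reader xy [-99.1  95.5] yaw [-1.79987296e+02  6.07513884e-02 -1.74568286e+02] F [ 0.39332892 -0.12384207 -0.90228209]
wrist box reader xy [-108.8   -1.5] size [ 63.6 127.8] askew 0.0
top box reader xy [ 287.7 -222.5] size [ 88.9 146.1] askew 8.8
top box reader xy [-108.3   -1.1] size [ 63.5 127.8] askew 0.0
```

View pics/b_c.png

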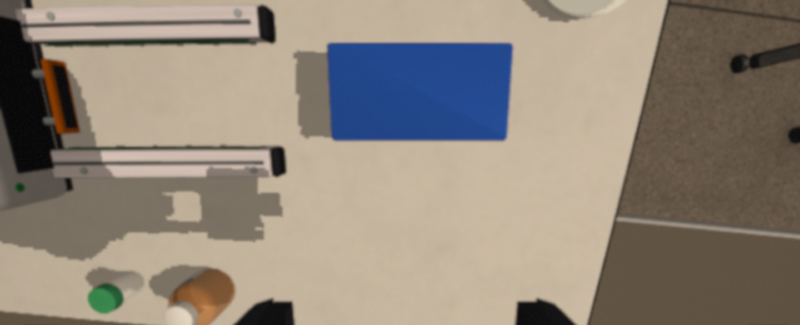

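Run:
```python
from h import *
p=np.array([[30,40],[258,37],[55,151],[272,149],[270,149+26]])/1.25
for q in onz("wrist",p,.022): print(rd(q))
p=np.array([[328,43],[512,43],[506,140],[332,140]])/1.25
for q in onz("wrist",p,.045): print(rd(q))
from scipy.ndimage import gaussian_filter1d
im=cv2.imread('pics/b_wrist.png').astype(float)
for c in (70,120,180): # vertical edge rows near lane edges
    g=gaussian_filter1d(im[:,c-2:c+3].mean((1,2)),1); d=np.gradient(g)
    a=20+np.argmin(d[20:45]); b=105+np.argmax(d[105:130]); print(c,a,b,rd(onz("wrist",[[c,a]],.022)[0]),rd(onz("wrist",[[c,b]],.022)[0]))
o=observe(); print(o["joints"])
```

```text
[186.3 -42.8]
[ 10.9 -42.2]
[186.5  40.2]
[ 7.7 39.7]
[11.2 60.5]
[-45.2 -34.1]
[-173.4  -34.4]
[-173.9   31.5]
[-44.8  31.7]
70 31 120 [141.  -42.7] [158.9  39.6]
120 31 120 [ 92.8 -41.9] [107.1  40. ]
180 30 120 [ 35.7 -42.1] [45.8 40.4]
[-9.79775674e-02  3.04059151e-01  1.58312314e+00  3.75243600e-05
  1.25671665e+00 -1.76350340e+00]
```

Emit:
drive_tool([
  [0,0,0],
  [0,0,0],
  [0,0,0],
  [0,0,0],
  [0,0,0],
  [0,0,0],
  [0,0,0],
  [0,0,0],
  [0,0,0],
  [0,0,0],
  [0,0,0],
  [2.5,-2.2,0],
  [2.5,-2.2,0],
  [2.5,-2.2,0],
  [2.5,-2.2,0],
  [1,-0.9,0],
  [0,0,0],
  [0,0,0],
], roll=[8.2,8.2,8.2,8.2,8.2,8.2,8.2,8.2,8.2,8.2,8.1,0,0,0,0,0,0,0], hand=[0.17,0.17,0.17,0.17,0.17,0.17,0.17,0.17,0.17,0.17,0.17,0.17,0.17,0.17,0.17,0.17,0.17,0.17])

```text
t: 8.35
position: [0.3996, 0.1671, 0.2124]
ee_rot: [-3.141, 0.0, 1.664]
contact_force: [-0.1, 0.3, 0.1]
opening: 0.171
finger_force: 0.0
```

```bash
python3 -c "
from h import *
look('c');print(observe()['opening'])"
```

```text
t 8.35 tcp z 0.21237787231016045 reader xy [-208.5   -1.4] yaw [-1.79979259e+02  1.70489053e-02  9.53242176e+01] F [-0.09575932  0.27970419  0.08922987]
wrist box reader xy [-116.    -0.7] size [ 63.6 121.8] askew -0.0
top box reader xy [ 287.6 -222.3] size [ 89.3 146.2] askew 8.7
top box reader xy [-108.4   -1. ] size [ 63.2 127.3] askew 0.3
0.1726219817317564
```

Emit:
drive_tool([
  [0,0,4],
  [0,0,4],
  [0,0,4],
  [0,0,4],
  [0,0,2.5],
  [0,0,1.4],
  [-1,0,0],
  [-0.5,0,0],
  [-0.5,0,0],
  [-0.5,0,0],
  [-0.5,0,0],
  [-0.5,0,0],
  [-0.5,0,0],
  [-0.5,0,0],
  [-0.5,0,0],
  [-0.5,0,0],
  [-0.3,0,0],
  [0,0,0],
], roll=[0,0,0,0,0,0,0,0,0,0,0,0,0,0,0,0,0,0], hand=[0.17,0.17,0.17,0.17,0.17,0.17,0.17,0.17,0.17,0.17,0.17,0.17,0.17,0.17,0.17,0.17,0.17,0.17])

```text
t: 10.25
position: [0.4043, 0.1095, 0.0137]
ee_rot: [-3.141, 0.0, 1.663]
contact_force: [-0.3, -0.5, -1.0]
opening: 0.164
finger_force: 0.0
```

Run:
```python
from h import *
look('d')
cv2.imwrite('pics/d_scene.png',get_image("scene")[:,:,::-1])
a=cv2.imread('pics/d_scene.png');b=cv2.imread('pics/d_top.png')[150:270,210:430]
cv2.imwrite('pics/d.png',np.vstack([cv2.resize(a[60:340,60:580],(720,388)),cv2.resize(b,None,fx=1.75,fy=1.75) if 0 else cv2.copyMakeBorder(cv2.resize(b,(385,210)),0,0,0,335,0)]))
```

```text
t 10.25 tcp z 0.01365845470640736 reader xy [-150.6   -2. ] yaw [-1.79987560e+02  8.96200514e-03  9.53046429e+01] F [-0.25494743 -0.5127563  -0.98960971]
wrist box reader xy [-116.9   -3. ] size [39.8 19.4] askew 0.0
top box reader xy [ 287.6 -222.5] size [ 88.7 146.3] askew 8.6
top box reader xy [-67.   -1.8] size [ 62.9 114.4] askew 0.0
```

View pics/d.png

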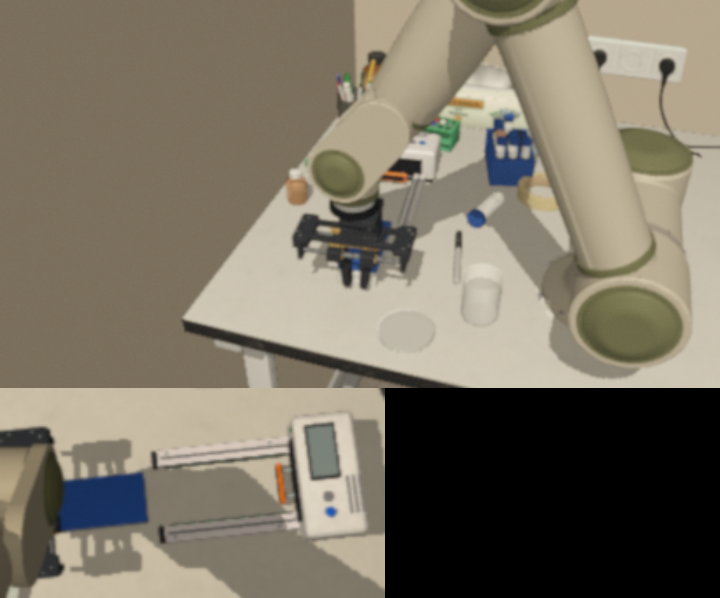

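The top view shows the box straight and centred to within about 1 mm before the mouth. I'll continue down the lane.

Emit:
drive_tool([
  [-0.4,0.05,0],
  [-0.6,0,0],
  [-0.7,0,0],
  [-0.7,0,0],
  [-0.7,0,0],
  [-0.7,0,0],
  [-0.7,0,0],
  [-0.7,0,0],
  [-0.7,0,0],
  [-0.7,0,0],
  [-0.4,0,0],
  [0,0,0],
], roll=[0,0,0,0,0,0,0,0,0,0,0,0], hand=[0.17,0.17,0.17,0.17,0.17,0.17,0.17,0.17,0.17,0.17,0.17,0.17])

```text
t: 11.6
position: [0.4115, 0.0397, 0.0138]
ee_rot: [3.141, 0.0, 1.663]
contact_force: [0.3, -0.0, 0.0]
opening: 0.171
finger_force: 0.0
```

Run:
```python
from h import *
look('e')
```

```text
t 11.6 tcp z 0.013753215084143896 reader xy [-80.5  -1.4] yaw [1.79990278e+02 7.26720198e-03 9.52897968e+01] F [ 0.33843073 -0.00873643  0.00091102]
wrist box reader xy [-46.8  -2.4] size [39.8 19.4] askew -0.0
top box reader xy [ 287.3 -222.5] size [ 89.1 145.5] askew 8.8
top box reader xy [ 5.9 -0.2] size [ 64.7 106.7] askew 0.3
```

Emit:
drive_tool([
  [-0.4,0,0],
  [-0.6,0,0],
  [-0.7,0,0],
  [-0.7,0,0],
  [-0.7,0,0],
  [-0.7,0,0],
  [-0.7,0,0],
  [-0.7,0,0],
  [-0.7,0,0],
  [-0.7,0,0],
  [-0.7,0,0],
  [-0.7,0,0],
  [-0.7,0,0],
  [-0.6,0,0],
  [-0.5,0,0],
  [-0.3,0,0],
  [0,0,0],
], roll=[0,0,0,0,0,0,0,0,0,0,0,0,0,0,0,0,0], hand=[0.17,0.17,0.17,0.17,0.17,0.17,0.17,0.17,0.17,0.17,0.17,0.17,0.17,0.17,0.17,0.17,0.17])

```text
t: 13.4
position: [0.4208, -0.0607, 0.0137]
ee_rot: [3.141, 0.0, 1.663]
contact_force: [-0.3, 0.0, -0.0]
opening: 0.17
finger_force: 0.0
```

Run:
```python
from h import *
look('f')
b=cv2.imread('pics/f_top.png')[160:250,280:430]
cv2.imwrite('pics/f.png',cv2.resize(b,None,fx=5,fy=5,interpolation=cv2.INTER_CUBIC))
```

```text
t 13.4 tcp z 0.013741056496603135 reader xy [20.4 -1.3] yaw [1.79987936e+02 1.30802931e-02 9.53108738e+01] F [-0.2899338   0.02976583 -0.03278308]
wrist box reader xy [54.1 -2.3] size [39.8 19.4] askew -0.0
top box reader xy [ 287.3 -222.7] size [ 89.  145.5] askew 8.9
top box reader xy [1.207e+02 1.000e-01] size [64.8 78.7] askew 0.3
```

View pics/f.png

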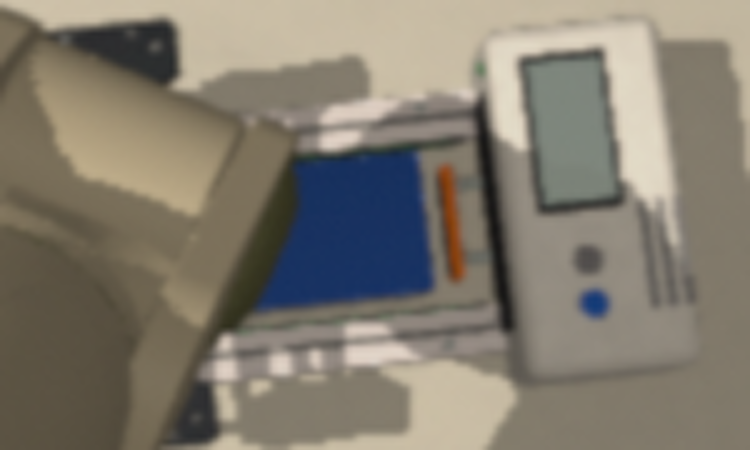

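Box straight in the lane (front edge column 425, orange bar 442, about 8 mm gap). Pressing slowly.

Emit:
drive_tool([
  [-0.3,0,0],
  [-0.3,0,0],
  [-0.2,0,0],
  [-0.2,0,0],
  [-0.1,0,0],
  [0,0,0],
  [0,0,0],
], roll=[0,0,0,0,0,0,0], hand=[0.17,0.17,0.17,0.17,0.17,0.17,0.17])

```text
t: 14.2
position: [0.4218, -0.0713, 0.0138]
ee_rot: [3.141, 0.0, 1.664]
contact_force: [-1.2, 0.2, -0.4]
opening: 0.167
finger_force: 0.0
```

Emit:
drive_tool([
  [-0.1,0,0],
  [-0.1,0,0],
  [-0.1,0,0],
  [0,0,0],
  [0,0,0],
], roll=[0,0,0,0,0], hand=[0.17,0.17,0.17,0.17,0.17])

```text
t: 14.7
position: [0.422, -0.0742, 0.0137]
ee_rot: [-3.142, -0.0, 1.664]
contact_force: [-0.7, 2.5, 3.2]
opening: 0.17
finger_force: 1.8
```

Run:
```python
from h import *
look('g')
fs=[]
for i in range(4): get_image("top"); fs.append(observe()["contact_force"])
f=np.mean(fs,0);print(f,f[:2]@U)
```

```text
t 14.7 tcp z 0.013740607428007128 reader xy [33.9 -1.4] yaw [-1.79997350e+02 -3.90337969e-03  9.53294119e+01] F [-0.6522042   2.45100029  3.21514666]
wrist box reader xy [67.9 -2.4] size [39.8 19.4] askew 0.0
top box reader xy [ 287.3 -222.7] size [ 89.  145.5] askew 8.9
top box reader xy [136.6   0.6] size [65.7 72.6] askew 0.1
[0.13433712 3.82649509 2.82981138] -3.7976284068094976
```

Emit:
drive_tool([
  [-0.1,0,0],
  [-0.1,0,0],
  [-0.1,0,0],
  [-0.1,0,0],
  [0,0,0],
  [0,0,0],
], roll=[0,0,0,0,0,0], hand=[0.17,0.17,0.17,0.17,0.17,0.17])

```text
t: 15.6
position: [0.4224, -0.0782, 0.0137]
ee_rot: [-3.142, -0.0, 1.664]
contact_force: [0.0, 5.2, 2.9]
opening: 0.17
finger_force: 2.4
```

Run:
```python
from h import *
look('i')
fs=[]
for i in range(8): get_image("top"); fs.append(observe()["contact_force"])
f=np.mean(fs,0);print(f,np.std(fs,0),f[:2]@U)
a=cv2.imread('pics/f_top.png')[175:240,330:400];b=cv2.imread('pics/i_top.png')[175:240,330:400]
cv2.imwrite('pics/i.png',cv2.resize(np.hstack([a,b]),None,fx=5.6,fy=5.6,interpolation=cv2.INTER_CUBIC))
for n in 'fgi':
    im=cv2.imread(f'pics/{n}_top.png');h=cv2.cvtColor(im,cv2.COLOR_BGR2HSV)
    m=cv2.inRange(h,(3,130,60),(18,255,255)); m[:180]=0;m[235:]=0;m[:,:350]=0;m[:,385:]=0
    w=np.argwhere(m); print(n,len(w),rd(onz("top",[[w[:,1].mean(),w[:,0].mean()]],.028)[0]))
```

```text
t 15.6 tcp z 0.013745621889655668 reader xy [37.9 -1.5] yaw [-1.79994797e+02 -8.97368718e-03  9.53272552e+01] F [0.02844079 5.2386774  2.93107246]
wrist box reader xy [71.9 -2.6] size [40.2 19.4] askew 0.0
top box reader xy [ 287.3 -222.7] size [ 89.  145.5] askew 8.9
top box reader xy [141.    0.5] size [65.5 72. ] askew 0.1
[-0.66254179  5.11747605  3.63425395] [0.49573846 0.61551265 0.29261286] -5.1566897633778295
f 63 [176.2  -0.6]
g 13 [180.8  -2. ]
i 16 [184.4   1.2]
```

View pics/i.png

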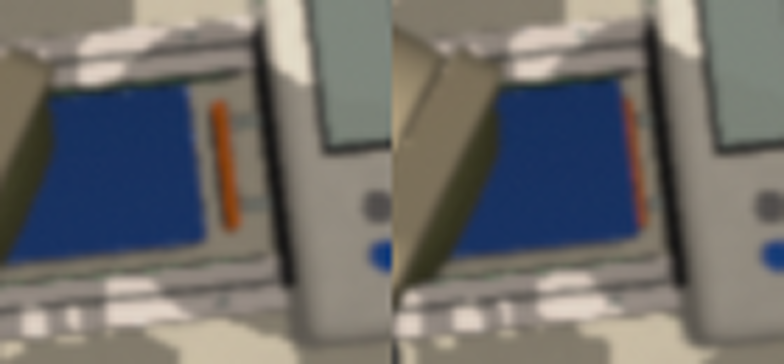

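Run:
```python
from h import *
look('j')
o=observe();print(o["torque"])
x=[]
for n in 'defgij':
    im=cv2.imread(f'pics/{n}_wrist.png')
    m=cv2.inRange(cv2.cvtColor(im,cv2.COLOR_BGR2HSV),(105,150,40),(130,255,255))
    c=max(cv2.findContours(m,0,2)[0],key=cv2.contourArea);print(n,cv2.boundingRect(c),cv2.contourArea(c))
a=[cv2.imread(f'pics/{n}_wrist.png')[200:400,150:500] for n in 'fj']
cv2.imwrite('pics/fj.png',np.hstack(a))
```

```text
t 16.1 tcp z 0.013728930784403327 reader xy [37.9 -1.4] yaw [-1.79995844e+02 -5.57765687e-03  9.53302123e+01] F [-0.31646256  4.38413931  3.63772137]
wrist box reader xy [71.9 -2.4] size [39.8 19.4] askew 0.0
top box reader xy [ 287.3 -222.7] size [ 89.  145.5] askew 8.9
top box reader xy [141.    0.5] size [65.5 72. ] askew 0.1
[0.62219396 0.16261468 0.00625642]
d (279, 343, 90, 36) 2968.5
e (279, 343, 90, 36) 2965.0
f (279, 343, 90, 36) 2975.0
g (279, 343, 90, 36) 2978.5
i (278, 343, 91, 36) 2976.5
j (279, 343, 90, 36) 2978.0
```

View pics/fj.png

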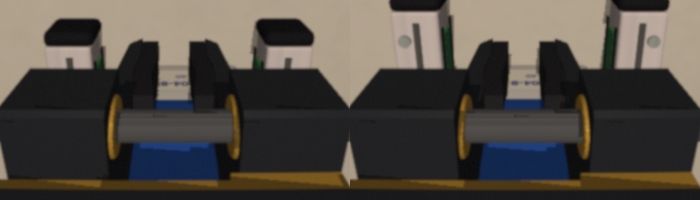

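```bash
python3 -c "
from workcell import *
print(finish_job())"
```

```text
the job is handed in; nothing more can be done
None
```

I lined the cryo box up, pushed it straight down the lane and handed the job in with the fingertips still pressing it. From the top camera and the force reading I estimate the start bar is about 8–9 mm of its 12 mm in. I saw no contact with either scan bar, and it took about 16 s.

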